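# Pack the framed glass panel in its carton

## Robot

A 6-joint arm with a two-finger parallel gripper is mounted at the origin on the work surface. World frame = base frame: x ahead of the robot, y to its left, z up, the work surface at z = 0. Lengths are in m, angles in rad, forces in N, time in s.
With the tool pointing down it reaches from about 0.275 to 0.875 m from the base axis. Payload 12.5 kg.
Tool frame: the origin (TCP) lies where the fingers leave the gripper's body, on its centre line; the fingertips stand 73 mm ahead of it and the grasp point (between the pads) lies 54 mm ahead of it (env.tcp_to_tips is the distance from the TCP to the fingertips, in m); z points along the fingers, y is the line along which they close (so a half turn about z gives the same grasp; the last joint's range is limited). The gripper opens to 85 mm and grips with 20 to 120 N. Pads are 22 mm wide; open, the fingers measure 114 mm over their backs; the gripper's body (76 mm by 85 mm) begins 54 mm behind the grasp point. The pads swing forward as they close: fully open they stand 13 mm farther back than shut.
Start: joints at [-1.409, 0.351, 1.652, -0, 1.139, -0.085], TCP at [0.134, -0.533, 0.304] pointing down, gripper open.
Joint ranges: [-2.75, 2.75], [-0.79, 2.1], [0.01, 2.65], [-1.57, 4.71], [0.07, 3.14], [-2.87, 2.87]. Speed limits (rad/s): [2.22, 2.22, 2.79, 3.14, 3.14, 3.14].

## Interface

Orientations are given as a unit quaternion [w, x, y, z].
In Python, from cell import env gives the robot as it stands.
- The arm moves only by the shell command python3 -m pendant 'ROWS'. ROWS is JSON, a list that holds one entry, the list of rows, each a list of 7 numbers: the shift along the tool's x, y, z in m, then the turn, a rotation vector about the tool's x, y, z in degrees, then the opening, from 0 (shut) to 1 (fully open). In form: [[[tx, ty, tz, wx, wy, wz, fingers], ...]]. A call has 1 to 20 rows; each row shifts and turns the commanded pose from where the row before left it, along the tool's axes as they then stand; what a row does not reach is not made up. A row lasts 1/8 s, in which the tool goes at most 62.5 mm and 10.7 degrees, less where a joint would pass 70% of its speed; a pose out of reach is approached as far as the arm can. A call is refused whole if a number of a shift passes 0.0625 or a number of a turn 10.7, either way. A call with a gripper value outside its range is refused whole. The fingers move at their own pace and stop on an object; the grip force is fixed at half the most. Time passes only in rows, so rows that do not move let the fingers close. It gives the time, the measured TCP pose, the force, the opening and the grip force at its end, in the units of the state.
- env.read_state(): the state, without advancing time (a new reading comes with each control period).
- env.snapshot(name): name is "scene" or "top"; returns a dict with "frame" (420x560x3 uint8, blue, green, red), "range_z" (420x560 float32, m along the optical axis (not along the pixel's ray), 0 where there is no reading), "vertical_fov" (degrees; the focal length in pixels is half the picture's height over the tangent of half this angle, whatever the lens; pixels are square), "cx", "cy" (the principal point, pixels), "R" (3x3) and "t" (3): a world point X has camera coordinates R X + t. Camera axes: x right, y down, z forward; pixel columns grow to the right and rows downward; lengths in m; the calibration is good to about 2 mm. A picture is of the moment at which its call begins.
- env.sign_off(): hands the job in; it is judged then, once.
Trained networks look in the newest picture that a camera, given by its name, has taken for a name from the list of things; names that differ only in an ending like _2 or _b are one class to them, and where a whole thing is asked for, a point or a joint stands for the part that bears it (a point fixed in the world has none). Each returns a list of dicts, best first, with "conf" (0 to 1); they miss things now and then, are a little off and sometimes report something else, mostly with a low value. They report only what shows in the picture. A call takes as long as a camera call. They do not tell look-alikes from the thing itself.
- env.search_frame(camera, name): "centre" ([x, y, z] in m, in world coordinates, good to about 4 mm: the middle of the surface that is visible of it).
- env.trace(camera, name): "pixels" (420x560 bool, what is visible of it).
- env.landmark_of(camera, name): "centre" ([x, y, z] in m, in world coordinates, good to about 4 mm: a listed point, or the origin of a listed thing).
The state is a dict: "time": time; "joint_positions": joint angles; "dq": joint speeds; "tau": joint torques, N m; "tcp_pos": TCP position; "tool_rot": TCP orientation; "wrist_force": force on the tool from outside, world axes, zero at the start; "wrist_torque": the same for the moment, N m; "grip_width": finger opening in m; "grasp_force": force on a finger pad.
Only numpy, scipy, OpenCV 4.12 (cv2) and the standard library are available. Lean on these libraries where they do the work, as an engineer would, in place of code of your own. Each camera call takes 0.05 s, during which the arm holds its last target. There are 200 camera calls.

## Task

Pack the blue framed glass panel for posting: swing both end flaps of the flat carton right out, square to its mouth or further, then slide the panel lengthwise through the mouth, under the carton's top, until it is fully home with its near edge flush with the mouth. Keep the panel lying flat all the way, leave the flaps standing open, and leave the amber panel, glue jar, tape roll and tub where they are.

Things in the scene. Friction and masses are not known exactly. Their poses are not given: they have to be found in the camera images.
- carton: Flat cardboard carton lying on the bench and fixed to it, outside 144 (local x) x 120 (y) x 46 mm high. Origin: centre of its underside. Only the local -x end, the mouth, is open (local x = -72 mm). Walls, top and back 4 mm thick; inside 140 deep, 112 wide, 42 high; inner back face at x = +68. Thin floor level with the bench, no step. A panel pushed to the back is flush with the mouth.
- mouth (a point): Centre of the carton's mouth at bench height (carton local x = -72, y = 0, z = 0); axes as the carton's: +x points into the carton, +y along the mouth to flap_a, z up.
- flap_a (a joint): Angle of the flap on the carton's local +y side: upright card 56 wide, 4 thick, top 45 mm above the bench, on a vertical hinge at carton x = -73, y = +59 mm. 0 = closed over half the mouth, pi/2 = straight out towards local -x, 2.6 = stop, folded outwards. Starts ajar (0.8 to 1.25), light friction (0.03 N m), stays where it is left.
- flap_b (a joint): The same for the flap on the carton's local -y side, hinged at carton local x = -73, y = -59 mm; it also grows as the flap opens outwards.
- flap_a_edge (a point): Top corner of flap_a's free edge, 56 mm from its hinge, 45 mm above the bench.
- flap_b_edge (a point): Top corner of flap_b's free edge, 56 mm from its hinge, 45 mm above the bench.
- panel_blue: The panel to pack: pale wooden frame 140 (local x) x 100 (y) x 24 mm high round blue leaded glass, lying flat and loose, 0.2 to 0.42 kg. Origin: centre of its underside. Rails 16 mm wide, 24 high; the pane is sunk between them (opening 108 x 68 mm), its top 9 mm above the bench, so a rail can be pinched from above. Goes in with local x along the carton's x, either end first.
- panel_amber: A second panel of the same sizes with amber glass; not to be packed. Origin: centre of its underside.
- jar: White glue jar with a yellow cap, 68 mm across, 90 mm high, upright, loose. Origin: centre of its underside.
- tape_roll: Grey roll of tape lying flat, 90 mm across, 28 mm high, loose. Origin: centre of its underside.
- tub: White open tub 160 x 110 x 55 mm with bits of coloured glass, loose. Origin: centre of its underside.
Mind the look-alikes: they are no part of the job. There is more than one size of the carton; the job needs the largest. Leave any yellow look-alike of the panel_blue alone.

How it is judged:
By the outcome, as a careful person would: the job done as asked, in the order asked, and still so for the second after the job is handed in, with the robot touching nothing.
It also fails if it takes over 72 s, if anything falls off the work surface, if the arm or the gripper's body presses on something with over 40 N, if the wrist force passes 120 N, or if a joint passes its speed limit or range.

## Working session

There is one attempt and no reset: what is moved stays moved. The work goes in short steps, Python scripts to look and compute and a shell command to move; the robot and the scene stay as the last step left them, time stands still between calls to the robot, and variables do not carry over. Pictures are saved under pics/ and viewed, at most 10 in all, crops included, and the job is handed in when it is done.

```bash
mkdir -p pics; ls
cat > h.py <<'E'
from cell import env
import numpy as np, cv2
def shot(n):
    s=env.snapshot(n); s['f']=s['frame'].shape[0]/2/np.tan(np.radians(s['vertical_fov'])/2); return s
def cloud(s):
    h,w=s['range_z'].shape; v,u=np.mgrid[:h,:w]; z=s['range_z']
    c=np.stack([(u-s['cx'])/s['f']*z,(v-s['cy'])/s['f']*z,z],-1)
    P=(c-s['t'])@s['R']; P[z==0]=np.nan; return P
def proj(s,X):
    c=s['R']@np.array(X)+s['t']; return c[:2]/c[2]*s['f']+[s['cx'],s['cy']]
E
python3 - <<'E'
from h import *
for n in('scene','top'):
    s=shot(n); cv2.imwrite(f'pics/{n}1.png',s['frame']); print(n,s['f'],s['t'],s['R'].round(3).tolist())
    for k in('carton','panel_blue','panel_amber','jar','tape_roll','tub','flap_a'):
        print(k,[(np.round(d['centre'],3).tolist(),round(d['conf'],2)) for d in env.search_frame(n,k)])
    for k in('mouth','flap_a_edge','flap_b_edge','panel_blue','carton'):
        print('lm',k,[(np.round(d['centre'],3).tolist(),round(d['conf'],2)) for d in env.landmark_of(n,k)])
print(env.read_state())
E
```

```text
pics
scene 401.64225117555156 [-0.06580014 -0.38227623  1.72200561] [[0.291, 0.957, -0.004], [0.782, -0.241, -0.575], [-0.551, 0.164, -0.818]]
carton [([0.329, -0.598, 0.034], 0.95), ([0.38, -0.239, 0.031], 0.74), ([0.568, -0.32, 0.043], 0.61)]
panel_blue [([0.465, 0.17, 0.015], 0.72), ([0.243, 0.27, 0.015], 0.57)]
panel_amber [([0.629, 0.121, 0.013], 0.86)]
jar [([0.758, 0.052, 0.078], 0.78)]
tape_roll [([0.349, -0.396, 0.022], 0.85)]
tub [([0.395, 0.48, 0.021], 0.79)]
flap_a [([0.616, -0.242, 0.031], 0.49), ([0.529, -0.228, 0.026], 0.41)]
lm mouth [([0.328, -0.573, 0.0], 0.79), ([0.563, -0.258, 0.002], 0.75), ([0.385, -0.19, -0.0], 0.74)]
lm flap_a_edge [([0.597, -0.22, 0.048], 0.61), ([0.39, -0.193, 0.032], 0.44), ([0.33, -0.577, 0.033], 0.38)]
lm flap_b_edge [([0.324, -0.57, 0.032], 0.56), ([0.546, -0.208, 0.045], 0.54), ([0.387, -0.188, 0.034], 0.51)]
lm panel_blue [([0.466, 0.167, 0.001], 0.55)]
lm carton [([0.366, -0.24, -0.0], 0.92), ([0.55, -0.329, -0.0], 0.89), ([0.324, -0.624, 0.0], 0.76), ([0.392, 0.479, 0.002], 0.53)]
top 422.6794631809566 [-0.07300901  0.51159416  1.356
[... 1004 characters left out ...]
e': 1.3, 'joint_positions': array([-1.40859948e+00,  3.50679454e-01,  1.65180422e+00, -1.18092827e-05,
        1.13910081e+00, -8.46231090e-02]), 'dq': array([ 0.00061893, -0.00120075,  0.00010912,  0.00060424, -0.00110251,
       -0.00020081]), 'tau': array([ 2.91100496e-04, -5.06037068e+01, -2.91645062e+01, -1.16155825e-04,
        6.99127886e-04, -7.16051858e-06]), 'tcp_pos': array([ 0.13438462, -0.53331277,  0.30389921]), 'tool_rot': array([ 4.28974121e-06,  9.92394344e-01,  1.23099411e-01, -5.20051313e-06]), 'wrist_force': array([-0.59973089, -0.25005511,  0.16305565]), 'wrist_torque': array([ 0.06475563, -0.00864674, -0.02936602]), 'grasp_force': 0.0, 'grip_width': 0.08530416788224869}
```

View pics/scene1.png

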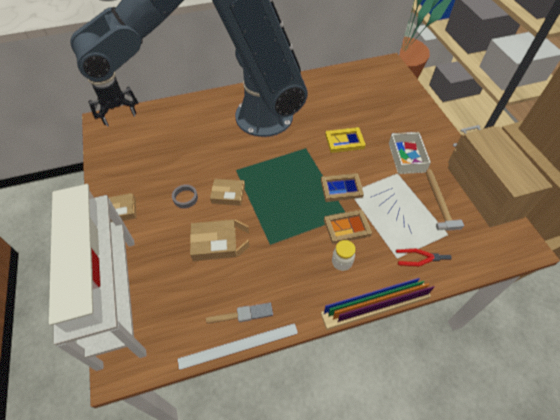

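View pics/top1.png

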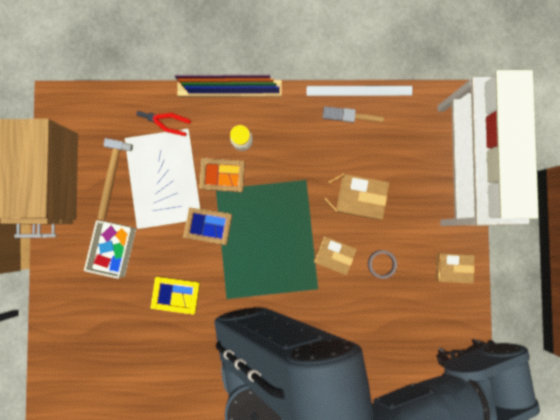

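The scene view shows the largest carton at about (215,240), with its flaps opening to the right, and the blue panel in the pale frame at (342,187). The yellow look-alike is at (345,138). In the top view, the carton is at (363,197) and the panel at (207,226). Next I'll measure them precisely.

```bash
cat >> h.py <<'E'
def rect(P,c,r,z0,z1):
    m=(np.hypot(P[...,0]-c[0],P[...,1]-c[1])<r)&(P[...,2]>z0)&(P[...,2]<z1)
    q=P[m]; R=cv2.minAreaRect((q[:,:2]*1000).astype(np.float32)); return np.round(R[0],1),np.round(R[1],1),round(R[2],1),np.round(np.median(q[:,2]),4),len(q)
def plan(x,y,z,yaw=None):
    """deltas to TCP target in tool axes; yaw = direction (deg) of tool y in world, mod 180"""
    from scipy.spatial.transform import Rotation as Ro
    st=env.read_state(); w=st['tool_rot']; R=Ro.from_quat([*w[1:],w[0]]).as_matrix()
    d=R.T@(np.array([x,y,z])-st['tcp_pos']); a=np.degrees(np.arctan2(R[1,1],R[0,1]))
    print('d tool(mm)',(d*1000).round(1),'yaw now',a.round(2),'tilt z',R[:,2].round(4), end=' ')
    if yaw is not None:
        dy=(yaw-a+90)%180-90; print('turn wz (deg, about tool z = down):',round(-dy,2));
E
python3 - <<'E'
from h import *
for n in('scene','top'):
    P=cloud(shot(n))
    print(n,'carton top',rect(P,(.552,-.331),.11,.040,.055))
    print('panel',rect(P,(.465,.17),.09,.017,.032))
    print('amber',rect(P,(.633,.127),.075,.017,.032))
    print('mat z',np.nanmedian(P[...,2][(abs(P[...,0]-.45)<.05)&(abs(P[...,1]-.0)<.05)]),'bench',np.nanmedian(P[...,2][(abs(P[...,0]-.70)<.03)&(abs(P[...,1]+.2)<.05)]))
    # flaps
    m=(np.hypot(P[...,0]-.572,P[...,1]+.21)<.075)&(P[...,2]>.03)&(P[...,2]<.06)
    q=P[m]; M=np.array([.564,-.257]); ex=np.array([-.17,-.985]); ey=np.array([.985,-.17]); l=(q[:,:2]-M)@np.c_[ex,ey]*1000
    l=l[l[:,0]<-6]
    for s in(1,-1):
        g=l[l[:,1]*s>0]; print('flap',s,len(g),g[np.argsort(g[:,0])][::max(1,len(g)//7)].round(0).tolist())
E
```

```text
scene carton top (array([ 555.3, -315.1]), array([179.1, 125.2]), 79.2, np.float64(0.0455), 1422)
panel (array([465.8, 167. ]), array([140.9, 106.9]), 80.0, np.float64(0.0226), 436)
amber (array([629. , 122.1]), array([139.2, 102.4]), 85.2, np.float64(0.0222), 460)
mat z -0.0003809522691172972 bench -0.0010486791734258976
flap 1 38 [[-41.0, 31.0], [-37.0, 33.0], [-33.0, 37.0], [-29.0, 42.0], [-23.0, 40.0], [-19.0, 49.0], [-13.0, 51.0], [-9.0, 54.0]]
flap -1 37 [[-45.0, -24.0], [-40.0, -23.0], [-34.0, -28.0], [-29.0, -31.0], [-22.0, -38.0], [-16.0, -43.0], [-12.0, -48.0], [-7.0, -54.0]]
top carton top (array([ 555.9, -315.3]), array([173. , 121.2]), 79.2, np.float64(0.0456), 1696)
panel (array([463.9, 170.4]), array([140.8, 100.2]), 79.8, np.float64(0.0234), 661)
amber (array([628.7, 124.3]), array([140.2, 100.6]), 86.5, np.float64(0.0236), 577)
mat z 0.00018167663492260126 bench -0.0003683700505053431
flap 1 23 [[-43.0, 29.0], [-39.0, 31.0], [-34.0, 35.0], [-28.0, 43.0], [-22.0, 47.0], [-17.0, 50.0], [-13.0, 51.0], [-8.0, 59.0]]
flap -1 29 [[-46.0, -25.0], [-41.0, -30.0], [-35.0, -33.0], [-28.0, -38.0], [-21.0, -44.0], [-14.0, -51.0], [-9.0, -51.0], [-6.0, -57.0]]
```

Run:
```python
from h import *
a=np.radians(79.2); ex=-np.array([np.cos(a),np.sin(a)]); ey=np.array([-ex[1],ex[0]])
C=np.array([.551,-.331])
for n in('scene','top'):
    P=cloud(shot(n)).reshape(-1,3); P=P[(P[:,2]>.040)&(P[:,2]<.055)]
    l=(P[:,:2]-C)@np.c_[ex,ey]*1000; l=l[(abs(l[:,1])<80)&(abs(l[:,0])<90)]
    l2=l[l[:,0]>-62]; R=cv2.minAreaRect(((l2/1000)@np.c_[ex,ey].T*1000+C*1000).astype(np.float32)); print(n,R)
    mid=l[abs(l[:,1])<15]; print('x',mid[:,0].min(),mid[:,0].max(),'y',l2[:,1].min(),l2[:,1].max())
    print('mouth c',C+ex*(-.072+(mid[:,0].max()-72)/1000)+ey*(l2[:,1].min()+l2[:,1].max())/2000)
print(ex,ey)
M=np.array([.564,-.26]); 
print(plan(*(M-ex*.022),.25,79.2))
```

```text
scene ((551.705322265625, -336.99603271484375), (135.28671264648438, 123.43177795410156), 78.98181915283203)
x -71.58818526756906 73.4024491797346 y -59.66167831357102 63.76929818002504
mouth c [ 0.56624609 -0.26203777]
top ((552.0267944335938, -335.5634460449219), (132.37742614746094, 120.30913543701172), 79.13105010986328)
x -74.75851757426233 69.35301601564733 y -58.33443846308904 62.03564886322459
mouth c [ 0.56680528 -0.25802199]
[-0.18738131 -0.98228725] [ 0.98228725 -0.18738131]
d tool(mm) [ 492.6 -180.1   53.9] yaw now -75.86 tilt z [ 0.e+00 -1.e-04 -1.e+00] turn wz (deg, about tool z = down): 24.94
None
```

```bash
python3 -m pendant '[[[0,0,0,0,0,8.3,0],[0,0,0,0,0,8.3,0],[0,0,0,0,0,8.35,0]]]'; python3 -c "
from h import *
print(plan(.5725,-.2286,.15,79.2))"
```

```text
time: 1.88
tcp_pos: [0.1344, -0.5333, 0.3039]
tool_rot: [-0.0, 0.995, -0.097, 0.0]
wrist_force: [0.2, 0.4, -0.5]
grip_width: 0.0322
grasp_force: 0.0
d tool(mm) [ 371.4 -383.3  153.9] yaw now -101.08 tilt z [ 0.  0. -1.] turn wz (deg, about tool z = down): -0.28
None
```

```bash
python3 -m pendant '[[[0.031,-0.032,0,0,0,0,0],[0.031,-0.032,0,0,0,0,0],[0.031,-0.032,0,0,0,0,0],[0.031,-0.032,0.012,0,0,0,0],[0.031,-0.032,0.012,0,0,0,0],[0.031,-0.032,0.013,0,0,0,0],[0.031,-0.032,0.013,0,0,0,0],[0.031,-0.032,0.013,0,0,0,0],[0.031,-0.032,0.013,0,0,0,0],[0.031,-0.032,0.013,0,0,0,0],[0.031,-0.032,0.013,0,0,0,0],[0.031,-0.032,0.013,0,0,0,0],[0,0,0,0,0,0,0]]]'; python3 -c "
from h import *
print(plan(.5725,-.2286,.088,79.2))"
```

```text
time: 3.5
tcp_pos: [0.5731, -0.224, 0.1876]
tool_rot: [-0.0, 0.996, -0.093, -0.001]
wrist_force: [-0.3, -0.6, -0.1]
grip_width: -0.0002
grasp_force: 0.0
d tool(mm) [ 0.3  4.7 99.6] yaw now -100.64 tilt z [-1.1e-03  8.0e-04 -1.0e+00] turn wz (deg, about tool z = down): 0.16
None
```

```bash
python3 -m pendant '[[[0,0.002,0.04,0,0,0,0],[0,0.002,0.04,0,0,0,0],[0,0.0,0.02,0,0,0,0],[0,0,0,0,0,0,0],[0.01,0,0,0,0,0,0],[0.01,0,0,0,0,0,0],[0.01,0,0,0,0,0,0],[0.01,0,0,0,0,0,0],[0.01,0,0,0,0,0,0],[0.01,0,0,0,0,0,0],[0.006,0,0,0,0,0,0],[0,0,0,0,0,0,0]]]'; python3 -c "
from h import *
print(plan(.5725,-.2286,.088,79.2))"
```

```text
time: 5.0
tcp_pos: [0.6364, -0.2422, 0.0888]
tool_rot: [0.0, 0.996, -0.094, 0.0]
wrist_force: [-0.4, 1.0, 0.1]
grip_width: 0.0002
grasp_force: 0.0
d tool(mm) [-65.3  -1.4   0.8] yaw now -100.8 tilt z [ 8.e-04 -2.e-04 -1.e+00] turn wz (deg, about tool z = down): -0.0
None
```

```bash
python3 -m pendant '[[[-0.03,0,0,0,0,0,0],[-0.04,0,0,0,0,0,0],[-0.01,0,0,0,0,0,0],[-0.01,0,0,0,0,0,0],[-0.01,0,0,0,0,0,0],[-0.01,0,0,0,0,0,0],[-0.01,0,0,0,0,0,0],[-0.012,0,0,0,0,0,0],[0,0,0,0,0,0,0],[0.03,0,0,0,0,0,0],[0.04,0,-0.02,0,0,0,0.3],[0,0,-0.05,0,0,0,0.3],[0,0,-0.05,0,0,0,0.35],[0,0,0,0,0,0,0.35]]]'
python3 - <<'E'
from h import *
print(env.read_state()['grip_width'])
s=shot('scene'); 
c=proj(s,(.56,-.28,0)).astype(int); cv2.imwrite('pics/fl.png',cv2.resize(s['frame'][c[1]-60:c[1]+60,c[0]-80:c[0]+80],None,fx=4,fy=4))
a=np.radians(79.2); ex=-np.array([np.cos(a),np.sin(a)]); ey=np.array([-ex[1],ex[0]]); M=np.array([.5665,-.26])
for n in('scene','top'):
    P=cloud(shot(n)).reshape(-1,3); P=P[(P[:,2]>.03)&(P[:,2]<.055)]
    l=(P[:,:2]-M)@np.c_[ex,ey]*1000; l=l[(abs(l[:,1])<110)&(l[:,0]<-6)&(l[:,0]>-70)]
    for sg in(1,-1):
        g=l[l[:,1]*sg>0]; print(n,'flap',sg,len(g),g[np.argsort(g[:,0])][::max(1,len(g)//7)].round(0).tolist())
    print(rect(cloud(shot(n)),(.465,.17),.09,.017,.032))
# near (+y world) short rail centre of panel
b=np.radians(79.9); u=np.array([np.cos(b),np.sin(b)]); pc=np.array([.4645,.169]); g=pc+u*.062; print(g)
print(plan(*g,.15,79.9))
E
```

```text
time: 6.75
tcp_pos: [0.5761, -0.2311, 0.2125]
tool_rot: [0.001, 0.996, -0.094, 0.003]
wrist_force: [-0.1, -0.1, -0.4]
grip_width: 0.0298
grasp_force: 0.0
0.029814145371131508
scene flap 1 34 [[-39.0, 97.0], [-36.0, 98.0], [-33.0, 94.0], [-29.0, 93.0], [-24.0, 81.0], [-21.0, 84.0], [-17.0, 82.0], [-12.0, 74.0], [-9.0, 73.0]]
scene flap -1 31 [[-33.0, -99.0], [-30.0, -90.0], [-26.0, -89.0], [-22.0, -86.0], [-19.0, -82.0], [-16.0, -79.0], [-12.0, -76.0], [-9.0, -68.0]]
(array([464.9, 167. ]), array([141.5, 106.4]), 80.4, np.float64(0.0221), 447)
top flap 1 0 []
top flap -1 0 []
(array([464.1, 170.4]), array([140.8,  99.8]), 79.8, np.float64(0.0234), 651)
[0.47537274 0.2300392 ]
d tool(mm) [-183.5 -433.5   58.2] yaw now -100.81 tilt z [-0.0025  0.0013 -1.    ] turn wz (deg, about tool z = down): -0.71
None
```

View pics/fl.png

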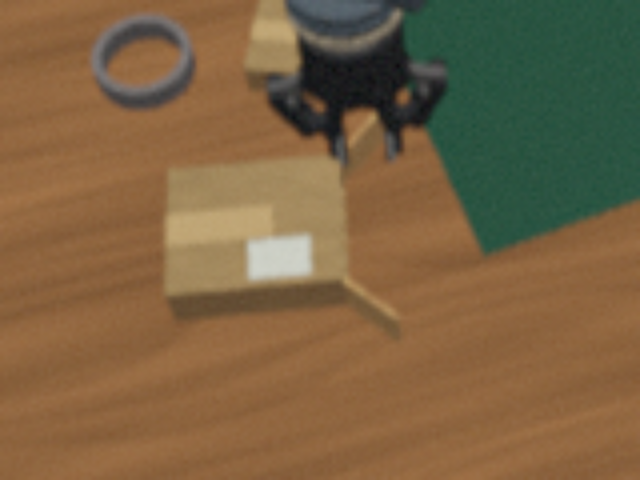

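The crop shows both flaps swung well past square: from (345,160) to (375,115) and from (345,280) to (400,330), roughly 130° open. Next I'll go to the panel.

```bash
python3 -m pendant '[[[-0.014,-0.034,0,0,0,0,0.41],[-0.014,-0.034,0,0,0,0,0.41],[-0.014,-0.034,0,0,0,0,0.41],[-0.014,-0.034,0,0,0,0,0.41],[-0.014,-0.034,0,0,0,0,0.41],[-0.014,-0.034,0,0,0,0,0.41],[-0.014,-0.034,0,0,0,0,0.41],[-0.014,-0.034,0,0,0,0,0.41],[-0.014,-0.034,0,0,0,0,0.41],[-0.014,-0.034,0.005,0,0,0,0.41],[-0.014,-0.034,0.01,0,0,0,0.41],[-0.014,-0.034,0.01,0,0,0,0.41],[-0.014,-0.026,0.01,0,0,-0.7,0.41],[0,0,0,0,0,0,0.41],[0,0,0,0,0,0,0.41]]]'; python3 -c "
from h import *
print(plan(.4754,.230,.085,79.9)); print(env.read_state()['grip_width'])"
```

```text
time: 8.88
tcp_pos: [0.4776, 0.2294, 0.1735]
tool_rot: [0.0, 0.996, -0.088, -0.0]
wrist_force: [1.1, 0.4, -0.3]
grip_width: 0.0348
grasp_force: 0.0
d tool(mm) [-2.2 -0.3 88.5] yaw now -100.11 tilt z [-8.e-04 -4.e-04 -1.e+00] turn wz (deg, about tool z = down): -0.01
None
0.0347552359692187
```

```bash
python3 -m pendant '[[[-0.002,0,0.03,0,0,0,0.41],[0,0,0.03,0,0,0,0.41],[0,0,0.02,0,0,0,0.41],[0,0,0.0075,0,0,0,0.41],[0,0,0,0,0,0,0.41],[0,0,0,0,0,0,0.1],[0,0,0,0,0,0,0.1],[0,0,0,0,0,0,0.1],[0,0,0,0,0,0,0.1]]]'
python3 - <<'E'
from h import *
s=shot('scene'); c=proj(s,(.475,.17,0)).astype(int); cv2.imwrite('pics/gr.png',cv2.resize(s['frame'][c[1]-60:c[1]+60,c[0]-80:c[0]+80],None,fx=4,fy=4))
for n in('scene','top'): print(rect(cloud(shot(n)),(.465,.15),.09,.017,.032))
E
```

```text
time: 10.0
tcp_pos: [0.4762, 0.2303, 0.0875]
tool_rot: [-0.0, 0.996, -0.088, 0.001]
wrist_force: [-1.1, -1.7, 6.4]
grip_width: 0.014
grasp_force: 59.5
(array([464. , 168.1]), array([143.6, 105.1]), 79.9, np.float64(0.0225), 379)
(array([462.9, 164.1]), array([129.4,  99.8]), 79.8, np.float64(0.0236), 455)
```

View pics/gr.png

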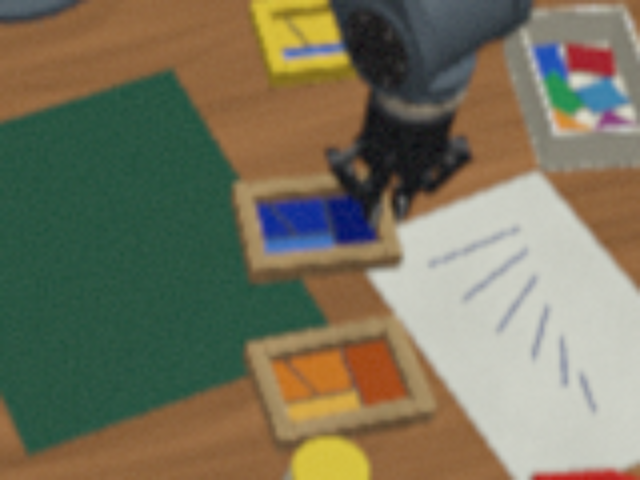

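The crop shows the fingers pinching the near short rail of the blue panel at (390,205), and the panel hasn't moved. Next I'll carry it, clear of the amber panel, to a point in line with the mouth.

```bash
python3 -m pendant '[[[0,0,-0.002,0,0,0,0.1],[0.002,0.012,0,0,0,0,0.1],[0.0044,0.0246,0,0,0,0,0.1],[0.0044,0.0246,0,0,0,0,0.1],[0.0044,0.0246,0,0,0,0,0.1],[0.0044,0.0246,0,0,0,0,0.1],[0.0044,0.0246,0,0,0,0,0.1],[0.0044,0.0246,0,0,0,0,0.1],[0.0044,0.0246,0,0,0,0,0.1],[0.002,0.012,0,0,0,0,0.1],[0.012,0.005,0,0,0,0,0.1],[0.0238,0.0096,0,0,0,0.2,0.1],[0.0238,0.0096,0,0,0,0.2,0.1],[0.0238,0.0096,0,0,0,0.2,0.1],[0.0238,0.0096,0,0,0,0.2,0.1],[0.0238,0.0096,0,0,0,0.2,0.1],[0.012,0.005,0,0,0,0,0.1],[0,0,0,0,0,0,0.1]]]'
python3 - <<'E'
from h import *
print(env.read_state()['grip_width'],env.read_state()['grasp_force'])
s=shot('scene'); c=proj(s,(.58,-.18,0)).astype(int); cv2.imwrite('pics/ap.png',cv2.resize(s['frame'][c[1]-60:c[1]+60,c[0]-80:c[0]+80],None,fx=4,fy=4))
for n in('scene','top'):
    P=cloud(shot(n)); print(rect(P,(.594,-.125),.09,.017,.032))
    m=(abs(P[...,0]-.59)<.06)&(P[...,1]<-.08)&(P[...,1]>-.175)&(P[...,2]>.015)&(P[...,2]<.04); q=P[m]; A=np.c_[q[:,:2]-[.59,-.11],np.ones(len(q))]; print('plane',np.linalg.lstsq(A,q[:,2],rcond=None)[0].round(4))
print(plan(.5955,-.1077,.0895,79.2))
E
```

```text
time: 12.4
tcp_pos: [0.6058, -0.0522, 0.0882]
tool_rot: [0.0, 0.995, -0.097, 0.0]
wrist_force: [-0.3, 0.0, -3.3]
grip_width: 0.0141
grasp_force: 58.9
0.014080759637182225 58.89361917972565
(array([ 592.3, -110.5]), array([149. , 104.7]), 78.9, np.float64(0.023), 459)
plane [-0.0005 -0.0059  0.0223]
(array([ 586.8, -135.6]), array([91. , 99.9]), 78.6, np.float64(0.0235), 293)
plane [-0.0001 -0.0138  0.0228]
d tool(mm) [ 1.6 56.8 -1.2] yaw now -101.08 tilt z [-7.e-04  1.e-04 -1.e+00] turn wz (deg, about tool z = down): -0.28
None
```

View pics/ap.png

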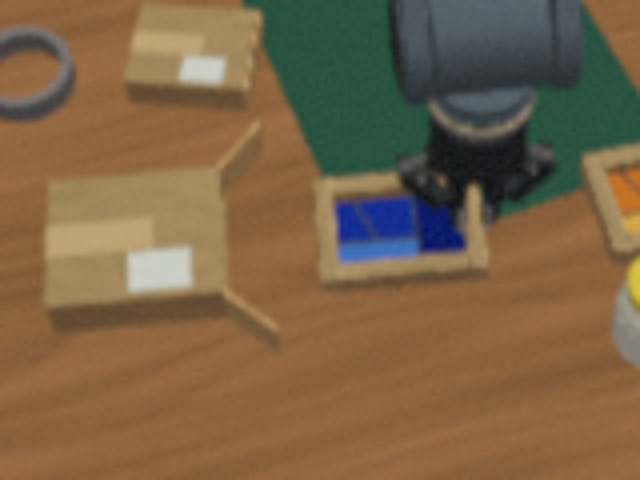

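The crop shows the panel level and in line, with its front edge at (320,235) facing the mouth at (222,235) between the open flaps. It measures about 2.5 mm off to the −y side, so I'll correct that and insert.

```bash
python3 -m pendant '[[[0.0025,0.01,0,0,0,-0.3,0.1],[0,0.02,0,0,0,0,0.1],[0,0.015,0,0,0,0,0.1],[0,0.015,0,0,0,0,0.1],[0,0.015,0,0,0,0,0.1],[0,0.015,0,0,0,0,0.1],[0,0.015,0,0,0,0,0.1]]]'; python3 -m pendant '[[[0,0.015,0,0,0,0,0.1],[0,0.015,0,0,0,0,0.1],[0,0.015,0,0,0,0,0.1],[0,0.015,0,0,0,0,0.1],[0,0.01,0.0005,0,0,0,0.1],[0,0,0,0,0,0,0.1]]]'
python3 - <<'E'
from h import *
s=shot('scene'); c=proj(s,(.57,-.23,0)).astype(int); cv2.imwrite('pics/in.png',cv2.resize(s['frame'][c[1]-60:c[1]+60,c[0]-80:c[0]+80],None,fx=4,fy=4))
E
```

```text
time: 13.42
tcp_pos: [0.5879, -0.1568, 0.0884]
tool_rot: [-0.0, 0.996, -0.094, -0.0]
wrist_force: [0.2, 1.3, -3.2]
grip_width: 0.0141
grasp_force: 58.9
time: 14.18
tcp_pos: [0.5749, -0.2253, 0.0879]
tool_rot: [0.0, 0.996, -0.095, 0.0]
wrist_force: [0.2, -0.4, -1.9]
grip_width: 0.0142
grasp_force: 59.0
```

View pics/in.png

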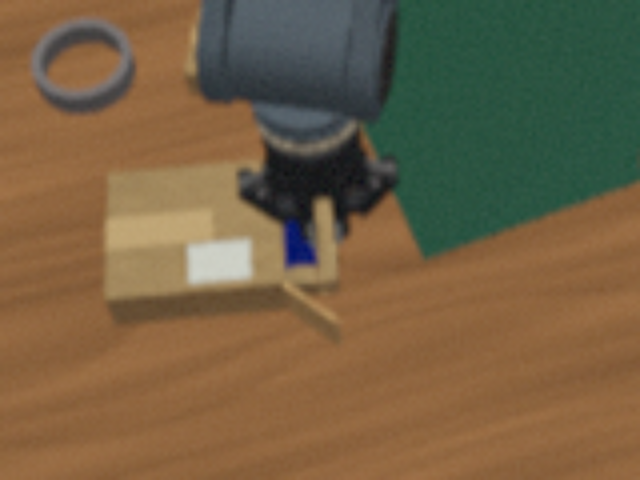

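The crop shows about two thirds of the panel inside, centred, with the near rail at (325,240) and the top edge at (283,220). There was no contact force. Now I'll release, lift, back off, shut the fingers and come down behind it.

```bash
python3 -m pendant '[[[0,0,0,0,0,0,0.29],[0,0,0,0,0,0,0.29],[0,0,0,0,0,0,0.29],[0,0,-0.02,0,0,0,0.29],[0,0,-0.03,0,0,0,0.29],[0,-0.02,-0.01,0,0,0,0.2],[0,-0.03,0,0,0,0,0],[0,0,0,0,0,0,0],[0,0,0.03,0,0,0,0],[0,0,0.027,0,0,0,0],[0,0,0,0,0,0,0]]]'
python3 - <<'E'
from h import *
M=np.array([.5665,-.26]); ex=-np.array([np.cos(np.radians(79.2)),np.sin(np.radians(79.2))])
print(plan(*(M-ex*.0145),.088,79.2))
for n in('scene','top'):
    P=cloud(shot(n)).reshape(-1,3); P=P[(P[:,2]>.015)&(P[:,2]<.03)]; l=(P[:,:2]-M)@np.c_[ex,[-ex[1],ex[0]]]*1000; l=l[(abs(l[:,1])<54)&(l[:,0]<-5)&(l[:,0]>-52)]; print(n,l.min(0),l.max(0),len(l))
E
```

```text
time: 15.6
tcp_pos: [0.5834, -0.1749, 0.0893]
tool_rot: [-0.0, 0.996, -0.094, -0.002]
wrist_force: [-0.8, -0.4, 0.6]
grip_width: -0.0001
grasp_force: 0.0
d tool(mm) [-0.7 72.2  1.2] yaw now -100.81 tilt z [-0.0036  0.0013 -1.    ] turn wz (deg, about tool z = down): -0.01
None
scene [-41.82906946 -49.37662604] [-5.03664877 52.86148237] 157Traceback (most recent call last):
  File "<stdin>", line 5, in <module>
    return umr_minimum(a, axis, None, out, keepdims, initial, where)
ValueError: zero-size array to reduction operation minimum which has no identity
```

```bash
python3 -m pendant '[[[0,0.012,0.001,0,0,0,0],[0,0.01,0,0,0,0,0],[0,0.008,0,0,0,0,0],[0,0.008,0,0,0,0,0],[0,0.008,0,0,0,0,0],[0,0.008,0,0,0,0,0],[0,0.006,0,0,0,0,0],[0,0,0,0,0,0,0]]]';python3 - <<'E'
from h import *
M=np.array([.5665,-.26]); ex=-np.array([np.cos(np.radians(79.2)),np.sin(np.radians(79.2))])
print(plan(*(M-ex*.0145),.088,79.2))
E
python3 -m pendant '[[[0,0.003,0,0,0,0,0],[0,0.003,0,0,0,0,0],[0,0,0,0,0,0,0]]]'
```

```text
time: 16.7
tcp_pos: [0.5732, -0.2351, 0.0902]
tool_rot: [0.0, 0.996, -0.094, 0.0]
wrist_force: [-1.5, -1.3, 4.6]
grip_width: -0.0003
grasp_force: 2.4
d tool(mm) [-1.9 11.3  2.2] yaw now -100.82 tilt z [ 5.e-04 -8.e-04 -1.e+00] turn wz (deg, about tool z = down): -0.02
None
time: 17.08
tcp_pos: [0.5722, -0.2401, 0.0901]
tool_rot: [-0.0, 0.996, -0.094, 0.0]
wrist_force: [-0.5, 3.7, 7.1]
grip_width: -0.0
grasp_force: 4.3
```

Run:
```python
from h import *
M=np.array([.5665,-.26]); ex=-np.array([np.cos(np.radians(79.2)),np.sin(np.radians(79.2))]); ey=np.array([-ex[1],ex[0]])
print(plan(*(M-ex*.0145),.088,79.2))
s=shot('scene'); P=cloud(s).reshape(-1,3)
l=np.c_[(P[:,:2]-M)@np.c_[ex,ey],P[:,2]]*1000
q=l[(abs(l[:,1])<54)&(l[:,0]<-2)&(l[:,0]>-35)&(l[:,2]>6)&(l[:,2]<35)]; print(q[np.argsort(q[:,1])].round(0).tolist()[::2])
c=proj(s,(.57,-.25,0.02)).astype(int); cv2.imwrite('pics/pu.png',cv2.resize(s['frame'][c[1]-38:c[1]+37,c[0]-50:c[0]+50],None,fx=7,fy=7,interpolation=cv2.INTER_CUBIC))
```

```text
d tool(mm) [-1.9  6.1  2.1] yaw now -100.8 tilt z [ 4.e-04  1.e-04 -1.e+00] turn wz (deg, about tool z = down): -0.0
None
[[-3.0, 1.0, 24.0], [-10.0, 5.0, 23.0], [-27.0, 7.0, 29.0], [-3.0, 7.0, 22.0], [-6.0, 8.0, 22.0], [-17.0, 10.0, 31.0], [-27.0, 10.0, 29.0], [-9.0, 11.0, 20.0], [-6.0, 12.0, 23.0], [-13.0, 13.0, 29.0], [-17.0, 14.0, 30.0], [-13.0, 14.0, 25.0], [-23.0, 14.0, 23.0], [-6.0, 16.0, 24.0], [-12.0, 18.0, 12.0], [-6.0, 20.0, 24.0], [-9.0, 22.0, 26.0], [-9.0, 26.0, 26.0], [-11.0, 27.0, 14.0], [-9.0, 31.0, 22.0], [-2.0, 32.0, 25.0], [-5.0, 35.0, 22.0], [-5.0, 38.0, 22.0], [-9.0, 42.0, 28.0], [-12.0, 46.0, 27.0], [-8.0, 47.0, 23.0], [-11.0, 48.0, 17.0], [-7.0, 48.0, 19.0], [-4.0, 50.0, 23.0], [-10.0, 51.0, 10.0]]
```

View pics/pu.png

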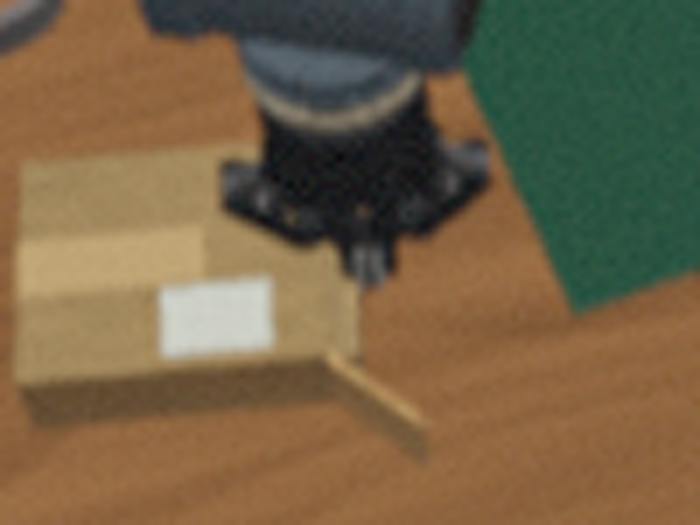

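The crop and depth data show the near edge still about 11 mm outside the mouth, with the fingers at (370,265). Upright, the finger linkage would meet the carton's top edge before the panel is flush. I'll back off, tilt the tool 20° so the tips lead, and finish the push.

```bash
python3 -m pendant '[[[-0.002,-0.02,0,0,0,0,0],[0,-0.02,0,0,0,0,0],[0,0,0,-5,0,0,0],[0,0,0,-5,0,0,0],[0,0,0,-5,0,0,0],[0,0,0,-5,0,0,0],[0,-0.0037,0.0102,0,0,0,0],[0,0,0,0,0,0,0]]]';python3 - <<'E'
from h import *
M=np.array([.5665,-.26]); ex=-np.array([np.cos(np.radians(79.2)),np.sin(np.radians(79.2))])
print(plan(*(M-ex*.034),.079))
E
```

```text
time: 18.12
tcp_pos: [0.5771, -0.1999, 0.0778]
tool_rot: [0.172, 0.981, -0.092, -0.017]
wrist_force: [-0.2, -0.9, 0.1]
grip_width: 0.0001
grasp_force: 0.0
d tool(mm) [ 0.8 25.8  8. ] yaw now -100.74 tilt z [-0.0654 -0.3337 -0.9404] None
```

```bash
python3 -m pendant '[[[0,0.0075,0.0027,0,0,0,0],[0,0.0056,0.002,0,0,0,0],[0,0.0047,0.0017,0,0,0,0],[0,0.0028,0.001,0,0,0,0],[0,0,0,0,0,0,0]]]'; python3 -m pendant '[[[0,0.0019,0.0007,0,0,0,0],[0,0.0019,0.0007,0,0,0,0],[0,0,0,0,0,0,0]]]'
python3 - <<'E'
from h import *
M=np.array([.5665,-.26]); ex=-np.array([np.cos(np.radians(79.2)),np.sin(np.radians(79.2))])
print(plan(*(M-ex*.034),.079))
E
```

```text
time: 18.75
tcp_pos: [0.5734, -0.2225, 0.0792]
tool_rot: [0.173, 0.98, -0.093, -0.016]
wrist_force: [0.4, 1.2, -0.2]
grip_width: 0.0001
grasp_force: 0.0
time: 19.12
tcp_pos: [0.5728, -0.2259, 0.0792]
tool_rot: [0.173, 0.98, -0.093, -0.016]
wrist_force: [-0.0, 4.7, 1.7]
grip_width: 0.0002
grasp_force: 2.1
d tool(mm) [0.2 0.6 0.4] yaw now -100.81 tilt z [-0.0637 -0.3358 -0.9398] None
```

```bash
for i in 1; do python3 -m pendant '[[[0,0.0014,0.0005,0,0,0,0],[0,0,0,0,0,0,0]]]'; python3 -m pendant '[[[0,0.0014,0.0005,0,0,0,0],[0,0,0,0,0,0,0]]]'; done
python3 - <<'E'
from h import *
s=shot('scene'); P=cloud(s).reshape(-1,3); M=np.array([.5665,-.26]); ex=-np.array([np.cos(np.radians(79.2)),np.sin(np.radians(79.2))]); ey=np.array([-ex[1],ex[0]])
l=np.c_[(P[:,:2]-M)@np.c_[ex,ey],P[:,2]]*1000
q=l[(l[:,1]<54)&(l[:,1]>15)&(l[:,0]<4)&(l[:,0]>-30)&(l[:,2]>5)&(l[:,2]<52)]; print(q[np.argsort(q[:,1])].round(0).tolist())
E
```

```text
time: 19.38
tcp_pos: [0.5728, -0.2263, 0.0792]
tool_rot: [0.172, 0.981, -0.093, -0.016]
wrist_force: [1.5, 13.2, 4.0]
grip_width: 0.0
grasp_force: 7.0
time: 19.62
tcp_pos: [0.5727, -0.2267, 0.0792]
tool_rot: [0.172, 0.981, -0.093, -0.016]
wrist_force: [2.3, 23.3, 7.4]
grip_width: -0.0
grasp_force: 11.8
[[1.0, 15.0, 16.0], [2.0, 16.0, 44.0], [1.0, 21.0, 20.0], [2.0, 22.0, 48.0], [2.0, 26.0, 48.0], [1.0, 26.0, 21.0], [1.0, 29.0, 21.0], [2.0, 29.0, 47.0], [2.0, 33.0, 46.0], [-27.0, 33.0, 7.0], [1.0, 35.0, 23.0], [3.0, 36.0, 45.0], [2.0, 37.0, 21.0], [3.0, 39.0, 45.0], [2.0, 43.0, 24.0], [3.0, 45.0, 48.0], [3.0, 46.0, 45.0], [2.0, 47.0, 24.0], [3.0, 50.0, 44.0], [4.0, 53.0, 44.0]]
```

The force rose to 23 N with almost no movement, and the panel edge is level with the top edge, so it is home. I'll back off and check.

```bash
python3 -m pendant '[[[0,-0.0094,-0.0034,0,0,0,0],[0,-0.0188,-0.0068,0,0,0,0],[0,-0.0188,-0.0068,0,0,0,0],[0,0.012,-0.035,0,0,0,0],[0,0.018,-0.05,0,0,0,0],[0,0,-0.05,0,0,0,0],[0,-0.03,-0.04,0,0,0,0],[0,-0.05,-0.02,0,0,0,0],[0,-0.05,-0.02,0,0,0,0],[0,0,0,0,0,0,0],[0,0,0,0,0,0,0]]]'
python3 - <<'E'
from h import *
s=shot('scene'); M=np.array([.5665,-.26]); ex=-np.array([np.cos(np.radians(79.2)),np.sin(np.radians(79.2))]); ey=np.array([-ex[1],ex[0]])
P=cloud(s); l=np.c_[(P.reshape(-1,3)[:,:2]-M)@np.c_[ex,ey],P.reshape(-1,3)[:,2]]*1000
for a,b in((14,26),(43,50)):
  for y in range(-50,50,20):
    q=l[(l[:,1]<y+20)&(l[:,1]>y)&(l[:,0]<12)&(l[:,0]>-30)&(l[:,2]>a)&(l[:,2]<b)]; print(a,y,len(q),q[:,0].min().round(1) if len(q) else '')
print(rect(P,(.633,.127),.075,.017,.032))
c=proj(s,(.57,-.25,0.02)).astype(int); cv2.imwrite('pics/end.png',cv2.resize(s['frame'][c[1]-45:c[1]+45,c[0]-60:c[0]+60],None,fx=6,fy=6,interpolation=cv2.INTER_CUBIC))
for k in('jar','tape_roll','tub'): print(k,[np.round(d['centre'],3) for d in env.search_frame('scene',k)][:1])
E
```

```text
time: 21.05
tcp_pos: [0.6127, -0.015, 0.2467]
tool_rot: [0.173, 0.98, -0.092, -0.017]
wrist_force: [-0.4, -0.4, -0.3]
grip_width: 0.0
grasp_force: 0.0
14 -50 5 1.2
14 -30 3 2.1
14 -10 0 
14 10 3 1.1
14 30 4 1.3
43 -50 10 2.3
43 -30 12 3.1
43 -10 15 1.3
43 10 14 1.8
43 30 13 2.5
(array([628.4, 122.2]), array([139.2, 105.6]), 86.4, np.float64(0.0222), 460)
jar [array([0.756, 0.048, 0.078])]
tape_roll [array([ 0.35 , -0.396,  0.025])]
tub [array([0.396, 0.481, 0.021])]
```

View pics/end.png

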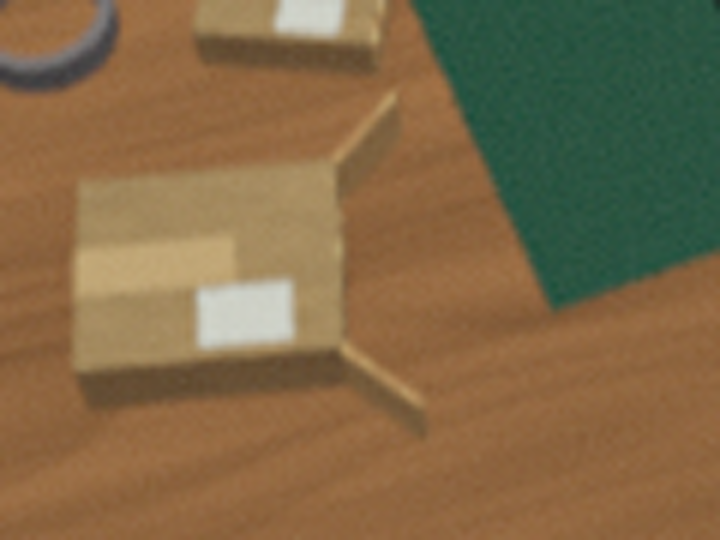

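The crop shows both flaps standing open, ending at (395,95) and (425,430). Nothing projects from the mouth edge at x≈340, and the panel edge is flush to within 1–2 mm. The other things are where they were.

```bash
python3 -c "
from cell import env
print(env.sign_off())"
```

```text
the job is handed in; nothing more can be done
None
```

The blue panel is in the largest carton, pushed to the back with its near edge flush with the mouth to within 1–2 mm; both flaps stand open well past square, nothing else was moved, and the job was handed in at about 21 s.

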